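# Spring check of a seam-guide laser mount

### The job

Check the springs of the seam-guide laser mount with a fingertip. First press the yellow pad on the left corner of its tilt plate down until the black needle stands on the left red mark, stop there for about a second without running well past the mark, and let the plate spring back level; then do the same with the blue pad on the right corner and the right red mark. Only press the pads: do not shift or lift the mount, push the marks along, or disturb the spool, clip and weight around it, and finish clear with the plate level.

Things in the scene. Friction and masses are not known exactly. Their poses are not given: they have to be found in the camera images.
- mount: The laser mount, loose on the table, 1.8 kg: dark steel foot 150 (x) x 215 (y) x 12 mm. Origin: on the table, 55 mm under the hinge's middle; x axis away from the robot (yaw within 0.3 rad), y to its left. A white scale panel stands at x = +64 to +74 mm behind the needle, 116 mm wide, up to 190 mm high, the highest part.
- tilt_plate (a joint): Tilt (rad) of the aluminium plate 190 mm wide, top 74 mm high, laser head on its middle (34 mm wide, to 100 mm high). It rocks about the mount's x axis, 55 mm high. 0 = level; positive = yellow left corner down, needle tip left; negative = blue right corner down, needle right. Stops at +-0.36. Spring back to level: 4 N at a pad per 0.1 rad; a pad sinks 7.5 mm per 0.1 rad.
- needle_tip (a point): Tip of the black needle (3 mm wide), which stands up from the rear of the plate and tilts with it; 113 mm above the hinge, so 168 mm above the table when level; it moves sideways about 11 mm per 0.1 rad.
- left_mark_point (a point): Point of the left red mark at the needle tip's radius (113 mm from the hinge axis). The mark is a red bar 5 mm wide, 20 mm long, in front of the white panel, 7 mm behind the needle. Site axes: x as the mount's, z along the bar away from the hinge, y to the left. The needle stands on the mark when its tip is at y = 0 here.
- left_mark (a joint): Angle in rad of the left red mark from the middle of the scale, positive to the left: the needle stands on it when tilt_plate = left_mark. 0.11 to 0.23, different each time; held by friction, not to be pushed.
- right_mark_point (a point): The same point of the right red mark, with the same axes (y to the left).
- right_mark (a joint): Angle in rad of the right red mark from the middle of the scale, positive to the right: the needle stands on it when tilt_plate = -right_mark. 0.11 to 0.23, different each time.
- left_pad: Yellow round press pad, 30 mm across, 10 mm high, slightly domed, fixed on the left front corner of the tilt plate. Origin: centre of its top, 84 mm above the table when level, 35 mm in front of the hinge's middle (mount x = -35 mm) and 75 mm to its left. It moves with the plate.
- right_pad: Blue press pad, the same on the right front corner, 75 mm to the right (origin: centre of its top).
- red_spool: Red thread spool standing in front of the mount, 34 mm across, 45 mm high; origin at the centre of its underside. Bystander: leave it alone.
- blue_clip: Small blue clip lying in front of the mount on the left, 35 x 18 x 8 mm; origin at the centre of its underside. Bystander.
- pattern_weight: Round grey cast pattern weight right of the mount, 66 mm across, 24 mm high; origin at the centre of its underside. Bystander.

How it is judged (in metres and radians):
On the way, in this order (a step that is already met when the one before it is completed fails the run):
1. the yellow left pad is pressed by the fingers with the needle tip on the left red mark (within 4 mm) for 0.4 s (y of needle_tip in the frame of left_mark_point between -0.004 and 0.004 m and contact force between the fingers and left_pad above 0.5 N), for 0.4 s.
2. the pad is let go and the plate is back level (within 0.035 rad) (value of joint tilt_plate between -0.035 and 0.035 rad and contact force between anything else and left_pad below 0.1 N and contact force between anything else and right_pad below 0.1 N), for 0.2 s.
3. the blue right pad is pressed by the fingers with the needle tip on the right red mark (within 4 mm) for 0.4 s (y of needle_tip in the frame of right_mark_point between -0.004 and 0.004 m and contact force between the fingers and right_pad above 0.5 N), for 0.4 s.
At the end, for the whole second after the job is handed in: Both pads are untouched, the tilt plate is at rest level within 0.035 rad, the mount stands flat within 12 mm of where it stood, and spool, clip and weight are within 15 mm of where they stood (all of step 2 and velocity of joint tilt_plate between -0.05 and 0.05 rad/s and distance of mount from where it was at the start of the episode below 0.012 m and angle between mount's own z axis and vertical below 0.03 rad and distance of each of red_spool, blue_clip, pattern_weight from where it was at the start of the episode below 0.015 m).
It fails at once if the needle ran more than 10 mm past the left mark (y of needle_tip in the frame of left_mark_point above 0.01 m).
It fails at once if the needle ran more than 10 mm past the right mark (y of needle_tip in the frame of right_mark_point below -0.01 m).
It fails at once if the mount was shifted by more than 12 mm, lifted or tipped (distance of mount from where it was at the start of the episode above 0.012 m or height (world z) of mount above 0.006 m or angle between mount's own z axis and vertical above 0.05 rad).
It fails at once if a red mark was pushed along (distance of any of left_mark_point, right_mark_point from where it was at the start of the episode above 0.012 m).
It fails at once if a bystander (spool, clip, weight) was shifted by more than 15 mm or lifted (distance of any of red_spool, blue_clip, pattern_weight from where it was at the start of the episode above 0.015 m).
It also fails if it takes over 56 s, if anything falls off the work surface, if the arm or the gripper's body presses on something with over 40 N, if the wrist force passes 120 N, or if a joint passes its speed limit or range.

### The arm

A 7-joint arm with a two-finger parallel gripper is mounted at the origin on a cart in front of the work surface, level with it; the furniture and walls round the work are solid. World frame = base frame: x ahead of the robot, y to its left, z up, the work surface at z = 0. Lengths are in m, angles in degrees, forces in N, time in s.
With the tool pointing down it reaches from about 0.425 to 0.875 m from the base axis. Payload 8.4 kg.
Tool frame: the origin (TCP) lies on the mounting face of the last link; the fingertips stand 182 mm ahead of it and the grasp point (between the pads) lies 164 mm ahead of it; z points along the fingers, y is the line along which they close (so a half turn about z gives the same grasp; the last joint's range is limited). The gripper opens to 87 mm and grips with 3 to 60 N. Pads are 19 mm wide; open, the fingers measure 117 mm over their backs; the gripper's body (75 mm by 190 mm) begins 51 mm behind the grasp point.
Start: joints at [69.889, 19.091, 2.286, 83.961, -0.768, 76.965, -3.352], TCP at [0.162, -0.629, 0.405] pointing down, gripper open.
Joint ranges: [-147.57, 147.57], [-21.85, 119.76], [-74.77, 79.35], [14.55, 137.4], [-85.83, 265.84], [4.83, 119.75], [-152.11, 152.11]. Speed limits (degrees/s): [127.2, 127.2, 159.86, 159.86, 180, 180, 180].

### API

Orientations are given as a 3x3 rotation matrix whose columns are the frame's x, y, z axes.
In Python, from workcell import state, grab_frame, hand_in gives the robot as it stands.
- The arm moves only by the tool apply_moves, never from a script. Its argument "plan" is text: rows parted by semicolons, each of 6 numbers parted by spaces: the shift along the tool's x, y, z in units of 40 mm (1.0 is 40 mm), then the turn, a rotation vector about the tool's x, y, z in units of 6 degrees (1.0 is 6 degrees). In form: tx ty tz wx wy wz; .... A call has 1 to 5 rows; each row shifts and turns the commanded pose from where the row before left it, along the tool's axes as they then stand; what a row does not reach is not made up. A row lasts 1/10 s, in which the tool goes at most 50 mm and 8.59 degrees, less where a joint would pass 70% of its speed; a pose out of reach is approached as far as the arm can. A call is refused whole if a number of a shift passes 1 or a number of a turn 1, either way. A call with a gripper value outside its range is refused whole. "fingers" is the closure, from -1 (fully open) to 1 (shut), so that 0 is half open, set as the call begins (left out, the last holds). The fingers move at their own pace and stop on an object; "newtons" is the grip in N (left out, the last holds). Time passes only in rows, so rows that do not move let the fingers close. It gives the time, the measured TCP pose, the force, the opening and the grip force at its end, in the units of the state.
- state(): the state, without advancing time (a new reading comes with each control period).
- grab_frame(name): name is "side" or "top" or "wrist"; returns a dict with "pixels" (384x512x3 uint8, blue, green, red), "fx", "fy", "cx", "cy" (pixels), "k1" (the pictures are not rectified: a ray, as slopes to the right and down, at radius r is drawn at 1 + k1 r^2 times it, then the intrinsics apply), "rvec" (rotation vector, rad) and "tvec" (3), from world to camera coordinates, as OpenCV has them; the wrist camera has in their place "tool_from_camera" (4x4, takes a point from camera to tool coordinates, whose origin is the TCP and whose axes are the flange's). Camera axes: x right, y down, z forward; pixel columns grow to the right and rows downward; lengths in m; the calibration is good to about 2 mm. A picture is of the moment at which its call begins: read the wrist's pose just before it. There is no depth.
- hand_in(): hands the job in; it is judged then, once.
The state is a dict: "clock": time; "q": joint angles; "qvel": joint speeds; "effort": joint torques, N m; "eef_pos": TCP position; "tool_rot": TCP orientation; "contact_force": force on the tool from outside, world axes, zero at the start; "ft_torque": the same for the moment, N m; "width": finger opening in m; "gripper_force": force on a finger pad.
Only numpy, scipy, OpenCV 4.12 (cv2) and the standard library are available. Lean on these libraries where they do the work, as an engineer would, in place of code of your own. Each camera call takes 0.05 s, during which the arm holds its last target. There are 200 camera calls.

## Working session

There is one attempt and no reset: what is moved stays moved. The work goes in short steps, Python scripts to look and compute and a tool call to move; the robot and the scene stay as the last step left them, time stands still between calls to the robot, and variables do not carry over. Pictures are saved under pics/ and viewed, at most 10 in all, crops included, and the job is handed in when it is done.

Besides the shell and the picture viewer there is one more tool, called after ">>>" as name(argument=value, ...) on one line, values as JSON. apply_moves: Moves the arm, as the interface text tells. Its arguments: {"type":"object","properties":{"plan":{"type":"string"},"fingers":{"type":"number"},"newtons":{"type":"number"}},"required":["plan"]}

```bash
mkdir -p pics
cat > h.py <<'E'
import numpy as np,cv2
from workcell import state,grab_frame,hand_in
def ray(f,u,v,s=None):
    K=np.array([[f['fx'],0,f['cx']],[0,f['fy'],f['cy']],[0,0,1.]])
    p=cv2.undistortPoints(np.array([[[u,v]]],float),K,np.array([f['k1'],0,0,0,0.]))[0,0]
    d=np.array([p[0],p[1],1])
    R=cv2.Rodrigues(np.array(f['rvec'],float))[0];t=np.array(f['tvec'],float).ravel()
    return -R.T@t,R.T@d
def atz(f,u,v,z):
    o,d=ray(f,u,v);return o+d*(z-o[2])/d[2]
def proj(f,P):
    K=np.array([[f['fx'],0,f['cx']],[0,f['fy'],f['cy']],[0,0,1.]])
    return cv2.projectPoints(np.array(P,float).reshape(-1,3),np.array(f['rvec'],float),np.array(f['tvec'],float),K,np.array([f['k1'],0,0,0,0.]))[0][:,0]
E
python3 - <<'E'
from h import *
import pickle
s=state();print({k:np.round(v,3) for k,v in s.items()})
fs={}
for n in('side','top'):
    fs[n]=grab_frame(n)
    print(n,{k:np.round(v,3) for k,v in fs[n].items() if k!='pixels'}, ray(fs[n],256,192)) if n else 0
pickle.dump(fs,open('fs.pkl','wb'))
cv2.imwrite('pics/a.png',cv2.resize(fs['side']['pixels'],(800,600)))
cv2.imwrite('pics/b.png',cv2.resize(fs['top']['pixels'],(800,600)))
E
```

```text
{'clock': np.float64(0.0), 'q': array([69.889, 19.131,  2.285, 84.012, -0.767, 76.966, -3.353]), 'qvel': array([ 0.056, -0.066,  0.03 , -0.015, -0.067,  0.006, -0.06 ]), 'effort': array([-1.0000e-03, -6.5634e+01,  1.3340e+00, -4.0381e+01, -6.0000e-02,
        4.4000e-02,  0.0000e+00]), 'eef_pos': array([ 0.162, -0.629,  0.404]), 'tool_rot': array([[ 0.968,  0.249, -0.001],
       [ 0.249, -0.968,  0.002],
       [-0.   , -0.002, -1.   ]]), 'contact_force': array([-0.299,  0.041,  0.626]), 'ft_torque': array([-0.03 ,  0.015,  0.026]), 'gripper_force': np.float64(0.0), 'width': np.float64(0.087)}
side {'fx': np.float64(462.459), 'fy': np.float64(462.459), 'cx': np.float64(251.344), 'cy': np.float64(192.676), 'k1': np.float64(-0.08), 'rvec': array([ 0.707, -2.484,  1.281]), 'tvec': array([0.452, 0.289, 0.636])} (array([0.19439228, 0.53617498, 0.60667628]), array([ 0.42663265, -0.69639407, -0.57716841]))
top {'fx': np.float64(380.435), 'fy': np.float64(380.435), 'cx': np.float64(261.539), 'cy': np.float64(190.141), 'k1': np.float64(-0.056), 'rvec': array([ 2.171, -2.117,  0.155]), 'tvec': array([-0.094,  0.585,  0.905])} (array([ 0.4486381 , -0.08271395,  0.98067724]), array([ 0.14093823,  0.01877039, -0.98995956]))
```

View pics/a.png

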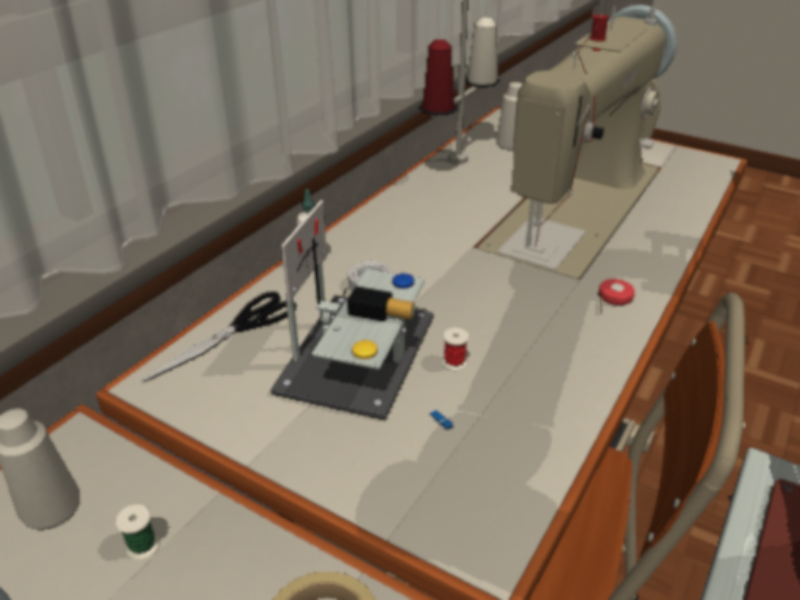

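View pics/b.png

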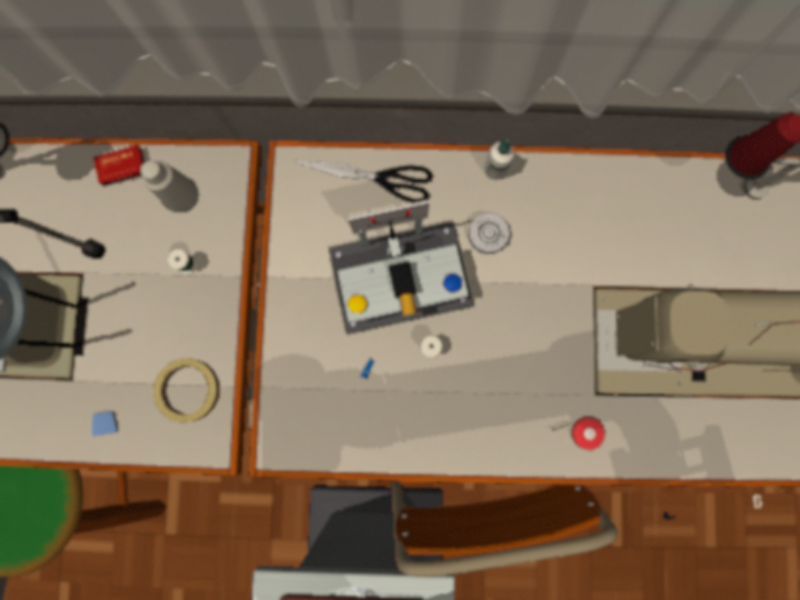

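The side view shows the mount with its yellow pad at (365,349) and blue pad at (403,281). The top view has the yellow pad at (358,303), the blue pad at (453,283), the spool at (432,346), the clip at (367,368) and the weight at (490,232).

Run:
```python
from h import *
import pickle
fs=pickle.load(open('fs.pkl','rb'))
g={}
for n,roi in(('top',(130,260,200,320)),('side',(120,260,170,290))):
    f=fs[n];im=f['pixels'].astype(int);b,gg,r=im[...,0],im[...,1],im[...,2]
    M=np.zeros(b.shape,bool);M[roi[0]:roi[1],roi[2]:roi[3]]=1
    for c,m in(('yel',(r>150)&(gg>120)&(b<80)),('blue',(b>110)&(r<60)),('red',(r>130)&(gg<80)&(b<80))):
        k,l,st,ce=cv2.connectedComponentsWithStats((m&M).astype(np.uint8))
        for i in range(1,k):
            if st[i,4]>=2:
                z=.175 if c=='red' else .082
                print(n,c,st[i],ce[i].round(1),atz(f,*ce[i],z).round(4))
f=fs['top']
P=[atz(f,358*.64,303*.64,.082),atz(f,453*.64,283*.64,.082)]
d=P[0]-P[1];print(P,np.linalg.norm(d),'yaw',np.degrees(np.arctan2(-d[0],d[1])))
for nm,u,v,z in(('spool',432,346,.045),('clip',367,368,.008),('weight',490,232,.024)):print(nm,atz(f,u*.64,v*.64,z).round(3))
w=grab_frame('wrist');print(w['tool_from_camera'].round(3),w['fx'],w['cx'],w['cy'],w['k1'])
s=fs['side']['pixels'][110:260,160:300];cv2.imwrite('pics/c.png',cv2.resize(s,None,fx=4,fy=4,interpolation=cv2.INTER_CUBIC))
```

```text
top yel [223 189  12  11 105] [228.4 194. ] [ 5.701e-01 -1.000e-04  8.200e-02]
top yel [256 189   8  12  70] [259.8 194.5] [ 0.5709 -0.0749  0.082 ]
top blue [285 176  10  10  82] [289.5 180.5] [ 0.6065 -0.1452  0.082 ]
top blue [232 231   6  10  23] [234.7 235.9] [ 0.4712 -0.0184  0.082 ]
top red [261 135   2   1   2] [261.5 135. ] [ 0.6897 -0.076   0.175 ]
top red [237 139   2   2   4] [237.5 139.5] [ 0.6782 -0.0238  0.175 ]
side yel [249 191  15   9  86] [255.6 195.2] [ 0.5773 -0.0873  0.082 ]
side yel [226 218  15  11 130] [233.1 223. ] [0.5669 0.007  0.082 ]
side blue [252 176  12   7  71] [257.7 179. ] [ 0.6033 -0.1379  0.082 ]
side red [240 123   2   2   2] [240.5 123.5] [ 0.6678 -0.1757  0.175 ]
side red [233 128   2   2   2] [233.5 128.5] [ 0.6677 -0.1498  0.175 ]
side red [202 140   1   9   9] [202. 144.] [ 0.6837 -0.0659  0.175 ]
side red [191 153   1   2   2] [191.  153.5] [ 0.6796 -0.0269  0.175 ]
side red [171 172   2   2   2] [171.5 172.5] [0.6685 0.0418 0.175 ]
side red [287 232   2   1   2] [287.5 232. ] [0.4226 0.0768 0.175 ]
[array([ 0.57032668, -0.0016945 ,  0.082     ]), array([ 0.60497612, -0.14622407,  0.082     ])] 0.1486249671923143 yaw 13.481617457260764
spool [ 0.51  -0.117  0.045]
clip [ 0.474 -0.014  0.008]
weight [ 0.702 -0.21   0.024]
[[-0.001 -0.971 -0.24   0.066]
 [ 1.    -0.001 -0.002  0.   ]
 [ 0.001 -0.24   0.971  0.021]
 [ 0.     0.     0.     1.   ]] 339.6166071478879 256.5317971763304 192.9885349379719 -0.004095508056206934
```

View pics/c.png

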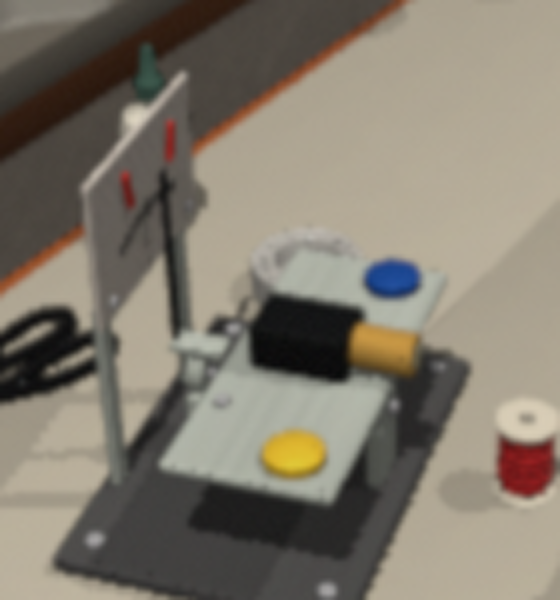

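Yellow pad is at about (0.570, 0.000) and blue pad at about (0.606, -0.145). They measure 149 mm apart against 150 mm given, with yaw about 14°. I'll move in front of the sewing machine to a viewing pose.

>>> apply_moves(plan="0 0 -0.8 0 0 0;0.79 -0.85 -0.1 0 0 0;0.79 -0.85 -0.1 0 0 0;0.79 -0.85 -0.1 0 0 0;0.79 -0.85 -0.1 0 0 0", fingers=1, newtons=20)

```text
clock: 0.65
eef_pos: [0.2511, -0.4645, 0.4526]
tool_rot: [[0.969, 0.249, -0.0], [0.249, -0.969, 0.0], [-0.0, -0.0, -1.0]]
contact_force: [-0.0, -0.6, 0.4]
width: 0.055
gripper_force: 0.0
```

>>> apply_moves(plan="0.79 -0.85 0 0 0 0;0.79 -0.85 0 0 0 0;0.79 -0.85 0 0 0 0;0.79 -0.85 0 0 0 0;0.79 -0.85 0 0 0 0")

```text
clock: 1.15
eef_pos: [0.3615, -0.2604, 0.4528]
tool_rot: [[0.969, 0.249, 0.0], [0.249, -0.969, -0.0], [-0.0, 0.0, -1.0]]
contact_force: [0.1, -0.7, 1.4]
width: 0.0151
gripper_force: 0.0
```

>>> apply_moves(plan="0.79 -0.85 0 0 0 0;0.79 -0.85 0 0 0 0;0.79 -0.85 0 0 0 0;0.79 -0.85 0 0 0 0;0 0 0 0 0 0")

```text
clock: 1.65
eef_pos: [0.4515, -0.093, 0.453]
tool_rot: [[0.966, 0.258, 0.001], [0.258, -0.966, 0.002], [0.002, -0.001, -1.0]]
contact_force: [-0.6, -1.1, 1.1]
width: 0.0002
gripper_force: 0.0
```

>>> apply_moves(plan="0.72 0.1 0.3 0 0 0;0.72 0.1 0.3 0 1 0;0.5 0.1 0.3 0 1 0;0.2 0 0.2 0 1 0;0 0 0 0 1 0")

```text
clock: 2.15
eef_pos: [0.5388, -0.0886, 0.4114]
tool_rot: [[0.884, 0.25, 0.396], [0.227, -0.968, 0.103], [0.409, -0.001, -0.912]]
contact_force: [-0.5, 1.5, 0.4]
width: 0.0003
gripper_force: 0.0
```

>>> apply_moves(plan="0 0 0 0 1 0;0 0 0 0 1 0;0 0 0 0 0 0;0 0 0 0 0 0")

```text
clock: 2.55
eef_pos: [0.5377, -0.0889, 0.4126]
tool_rot: [[0.785, 0.249, 0.567], [0.202, -0.969, 0.146], [0.585, -0.0, -0.811]]
contact_force: [0.1, 0.6, 0.4]
width: 0.0004
gripper_force: 0.0
```

```bash
cat >> h.py <<'E'
def wf():
    s=state();w=grab_frame('wrist')
    T=np.eye(4);T[:3,:3]=s['tool_rot'];T[:3,3]=s['eef_pos']
    C=np.linalg.inv(T@np.array(w['tool_from_camera']))
    w['rvec']=cv2.Rodrigues(C[:3,:3])[0].ravel();w['tvec']=C[:3,3]
    return s,w
E
python3 - <<'E'
from h import *
import pickle
s,w=wf();pickle.dump(w,open('w1.pkl','wb'));print(s['eef_pos'],s['tool_rot'])
cv2.imwrite('pics/d.png',cv2.resize(w['pixels'],(800,600),interpolation=cv2.INTER_CUBIC))
E
```

```text
[ 0.53771877 -0.08892807  0.41258291] [[ 7.85477555e-01  2.48794323e-01  5.66680153e-01]
 [ 2.01702672e-01 -9.68556335e-01  1.45652526e-01]
 [ 5.85099174e-01 -1.05889090e-04 -8.10961741e-01]]
```

View pics/d.png

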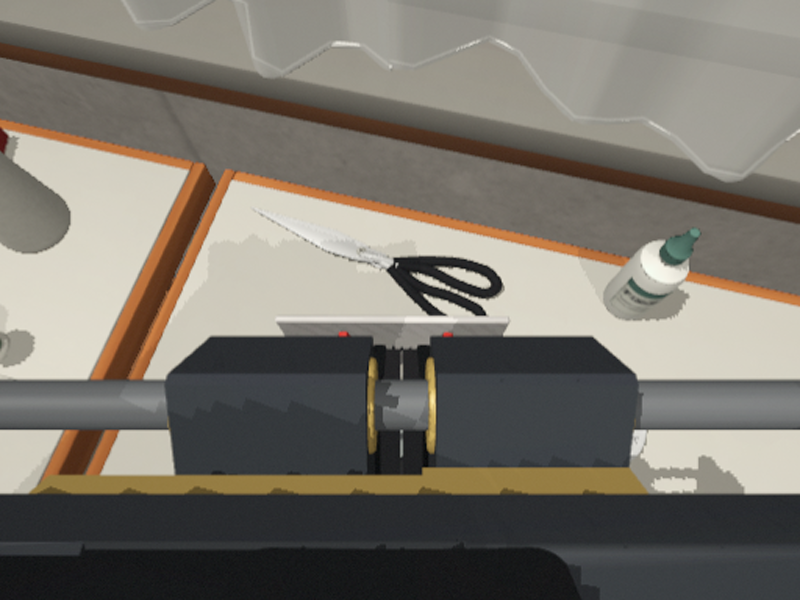

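The wrist view shows the panel's top edge at row 320, with the red marks just peeking over the gripper at (344,334) and (447,335). I need to back off about 9 cm.

>>> apply_moves(plan="-0.9 0 -0.65 0 0 0;-0.9 0 -0.65 0 0 0;0 0 0 0 0 0;0 0 0 0 0 0")

```text
clock: 3.0
eef_pos: [0.452, -0.111, 0.4131]
tool_rot: [[0.784, 0.249, 0.569], [0.202, -0.969, 0.145], [0.587, 0.001, -0.81]]
contact_force: [0.3, -0.1, 0.0]
width: 0.0001
gripper_force: 0.0
```

Run:
```python
from h import *
import pickle
s,w=wf();pickle.dump(w,open('w2.pkl','wb'));print(s['eef_pos'])
o=np.array([.622,-.065,0]);c,si=np.cos(np.radians(14)),np.sin(np.radians(14))
q=proj(w,[o+np.array([c,si,0])*.06+[0,0,.17]])[0];print(q)
u,v=int(q[0]),int(q[1]);u0,v0=max(u-80,0),max(v-50,0);print(u0,v0)
cv2.imwrite('pics/e.png',cv2.resize(w['pixels'][v0:v0+110,u0:u0+160],None,fx=5,fy=5,interpolation=cv2.INTER_CUBIC))
```

```text
[ 0.45195342 -0.11095643  0.41307416]
[254.36947236 127.62488554]
174 77
```

View pics/e.png

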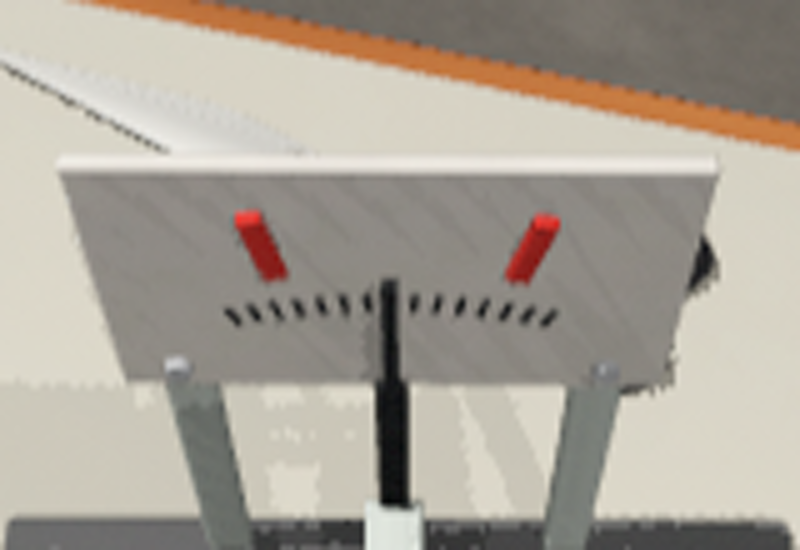

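The crop clearly shows the scale. The needle tip is at (389,283), the left bar runs (275,278) to (248,220), the right bar (518,280) to (546,222), and the panel's front top corners are at (62,174) and (715,172).

Run:
```python
from h import *
import pickle
w=pickle.load(open('w2.pkl','rb'))
def pl(u,v,x,o,yaw):
    u=174+(u+.5)/5-.5;v=77+(v+.5)/5-.5
    e=np.array([np.cos(yaw),np.sin(yaw),0]);y=np.array([-e[1],e[0],0])
    c,d=ray(w,u,v);c=c-o
    p=c+d*(x-c@e)/(d@e);return np.array([p@y,p[2]])
o=np.array([.622,-.065,0]);yaw=np.radians(14)
for ox in(-.005,0,.005):
    oo=o+[ox*.97,ox*.242,0];print('ox',ox)
    print('corners',[pl(*c,.064,oo,yaw).round(4) for c in((62,174),(715,172))])
    n=pl(389,283,.054,oo,yaw);print('needle',n.round(4))
    for nm,b,t in(('L',(275,278),(248,220)),('R',(518,280),(546,222))):
        B=pl(*b,.059,oo,yaw);T=pl(*t,.059,oo,yaw);m=(B+T)/2;m[0]-=n[0]
        print(nm,B.round(4),T.round(4),'len',np.linalg.norm(T-B).round(4),'ang',np.arctan2(m[0],m[1]-.055).round(4),'dir',np.arctan2(T[0]-B[0],T[1]-B[1]).round(3))
```

```text
ox -0.005
corners [array([0.0572, 0.1957]), array([-0.0521,  0.1971])]
needle [0.0025 0.1781]
L [0.0231 0.1716] [0.0263 0.1898] len 0.0185 ang 0.1752 dir 0.174
R [-0.0206  0.1714] [-0.0243  0.1896] len 0.0187 ang -0.1961 dir -0.202
ox 0
corners [array([0.059 , 0.1887]), array([-0.0536,  0.1901])]
needle [0.0026 0.1701]
L [0.0239 0.1637] [0.0272 0.1824] len 0.019 ang 0.1918 dir 0.174
R [-0.0211  0.1634] [-0.025   0.1822] len 0.0192 ang -0.2146 dir -0.202
ox 0.005
corners [array([0.0608, 0.1817]), array([-0.055 ,  0.1832])]
needle [0.0028 0.1621]
L [0.0247 0.1557] [0.0281 0.175 ] len 0.0196 ang 0.2106 dir 0.174
R [-0.0217  0.1554] [-0.0256  0.1748] len 0.0198 ang -0.2356 dir -0.202
```

Run:
```python
from h import *
import pickle
w=pickle.load(open('w2.pkl','rb'));tc=np.array(w['tool_from_camera'])
o=np.array([.623,-.065,0]);yaw=np.radians(14.2)
e=np.array([np.cos(yaw),np.sin(yaw),0]);y=np.array([-e[1],e[0],0]);z=np.array([0,0,1.])
for side,a in((1,.187),(-1,-.212)):
  pad=o-.035*e+side*.075*y+.07*z
  for p in(0,10,20,30,40,50):
    P=np.radians(p);zt=np.sin(P)*e-np.cos(P)*z;xt=np.cos(P)*e+np.sin(P)*z;yt=-y
    R=np.stack([xt,yt,zt],1);tcp=pad-.182*zt+.006*xt*(p>0)
    T=np.eye(4);T[:3,:3]=R;T[:3,3]=tcp;C=np.linalg.inv(T@tc)
    f=dict(w);f['rvec']=cv2.Rodrigues(C[:3,:3])[0];f['tvec']=C[:3,3]
    pts=[o+.054*e+.113*(np.sin(t)*y+np.cos(t)*z)+.055*z for t in(0,a)]
    print(side,p,tcp.round(3),proj(f,pts).round(0).tolist())
```

```text
1 0 [ 0.571 -0.001  0.252] [[712.0, -41.0], [574.0, -37.0]]
1 10 [ 0.546 -0.007  0.25 ] [[620.0, -60.0], [512.0, -54.0]]
1 20 [ 0.516 -0.015  0.243] [[553.0, -79.0], [465.0, -73.0]]
1 30 [ 0.487 -0.022  0.231] [[500.0, -76.0], [429.0, -69.0]]
1 40 [ 0.462 -0.028  0.213] [[460.0, -60.0], [401.0, -54.0]]
1 50 [ 0.439 -0.034  0.192] [[430.0, -37.0], [380.0, -32.0]]
-1 0 [ 0.607 -0.146  0.252] [[-200.0, -40.0], [-44.0, -34.0]]
-1 10 [ 0.583 -0.153  0.25 ] [[-108.0, -58.0], [15.0, -51.0]]
-1 20 [ 0.553 -0.16   0.243] [[-41.0, -78.0], [59.0, -70.0]]
-1 30 [ 0.524 -0.167  0.231] [[12.0, -75.0], [93.0, -67.0]]
-1 40 [ 0.499 -0.174  0.213] [[52.0, -59.0], [119.0, -52.0]]
-1 50 [ 0.476 -0.18   0.192] [[83.0, -36.0], [139.0, -30.0]]
```

The needle isn't visible to the wrist camera while pressing. With the tool pitched 36°, though, the side camera should see past the gripper. I'm going above the yellow pad.

>>> apply_moves(plan="-0.3 -0.41 0.78 0 0 0;-0.3 -0.41 0.78 0 0 0;-0.3 -0.41 0.78 0 0 0;-0.3 -0.41 0.78 0 0 0;-0.28 -0.41 0.78 0 0 0")

```text
clock: 3.55
eef_pos: [0.4751, -0.0187, 0.2506]
tool_rot: [[0.783, 0.251, 0.569], [0.203, -0.968, 0.149], [0.588, -0.001, -0.809]]
contact_force: [1.2, -1.5, -1.3]
width: 0.0003
gripper_force: 0.0
```

>>> apply_moves(plan="0 0 0 0 0 0;0 0 0 0 0 0;0 0 0 0 0 0")

```text
clock: 3.85
eef_pos: [0.4751, -0.0209, 0.2529]
tool_rot: [[0.783, 0.249, 0.571], [0.201, -0.969, 0.146], [0.589, 0.0, -0.808]]
contact_force: [0.9, -0.9, 0.6]
width: 0.0008
gripper_force: 0.0
```

Run:
```python
from h import *
import pickle
s=state();f=grab_frame('side');pickle.dump((s,f),open('s1.pkl','wb'))
z=np.array(s['tool_rot'])[:,2];x=np.array(s['tool_rot'])[:,0];tip=s['eef_pos']+.182*z;print(s['eef_pos'],tip,tip-.0095*x,s['contact_force'])
a=f['pixels'][110:260,160:300]
cv2.imwrite('pics/f.png',cv2.resize(a,None,fx=4,fy=4,interpolation=cv2.INTER_CUBIC))
```

```text
[ 0.47512036 -0.02093377  0.25288558] [0.57899065 0.00570666 0.10583032] [0.57155652 0.00379508 0.10023304] [ 0.90255461 -0.86245739  0.58909255]
```

View pics/f.png

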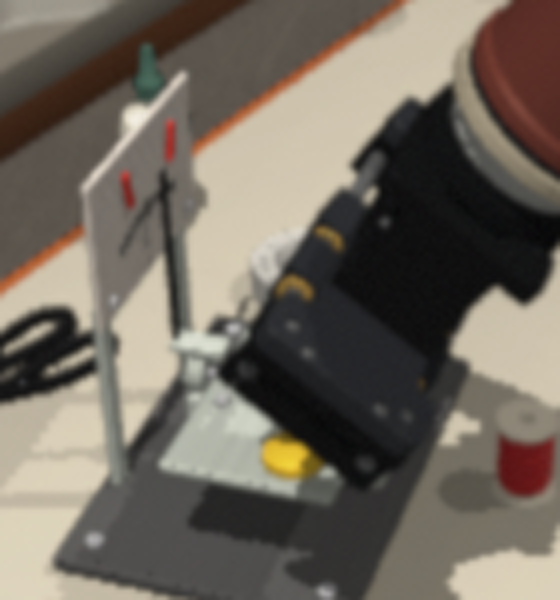

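The needle and both marks are visible from the side camera. Now I'm descending and starting a partial press.

>>> apply_moves(plan="-0.12 0 0.16 0 0 0;-0.12 0 0.16 0 0 0;-0.11 0 0.16 0 0 0;0 0 0 0 0 0;0 0 0 0 0 0")

```text
clock: 4.4
eef_pos: [0.4744, -0.0203, 0.2278]
tool_rot: [[0.783, 0.249, 0.569], [0.202, -0.968, 0.147], [0.588, -0.0, -0.809]]
contact_force: [-2.1, 1.6, 5.5]
width: 0.0004
gripper_force: 2.7
```

```bash
cat >> h.py <<'E'
def tips(n):
    s=state();f=grab_frame('side')
    z=np.array(s['tool_rot'])[:,2];x=np.array(s['tool_rot'])[:,0]
    print('corner',(s['eef_pos']+.182*z-.0095*x).round(4),'F',np.round(s['contact_force'],2))
    # needle x per row in side picture: darkest column between the marks' rows
    g=cv2.cvtColor(f['pixels'],cv2.COLOR_BGR2GRAY).astype(float)
    cv2.imwrite('pics/%s.png'%n,cv2.resize(f['pixels'][130:200,170:230],None,fx=8,fy=8,interpolation=cv2.INTER_CUBIC))
    o=np.array([.623,-.065,0]);yaw=np.radians(14.2);e=np.array([np.cos(yaw),np.sin(yaw),0]);y=np.array([-e[1],e[0],0])
    # per-row needle estimate: minimise mean darkness along projected needle, scanning tilt
    best=[]
    rr=np.linspace(.085,.110,40)
    for dx in(-1,-.5,0,.5,1):
        for t in np.arange(-.3,.3,.005):
            P=[o+.054*e+[0,0,.055]+r*(np.sin(t)*y+np.cos(t)*np.array([0,0,1])) for r in rr]
            q=proj(f,P);v=cv2.remap(g.astype(np.float32),(q[:,0]+dx).astype(np.float32),q[:,1].astype(np.float32),cv2.INTER_LINEAR).mean()
            best.append((v,t,dx))
    best.sort();print('tilt est',[tuple(np.round(b,3)) for b in best[:4]])
E
python3 -c "
from h import *
tips('g')"
```

```text
corner [0.5706 0.0045 0.075 ] F [-2.09  1.58  5.53]
tilt est [(np.float64(42.147), np.float64(0.155), np.float64(-0.5)), (np.float64(42.252), np.float64(0.15), np.float64(-0.5)), (np.float64(42.366), np.float64(0.175), np.float64(0.0)), (np.float64(42.662), np.float64(0.16), np.float64(-0.5))]
```

View pics/g.png

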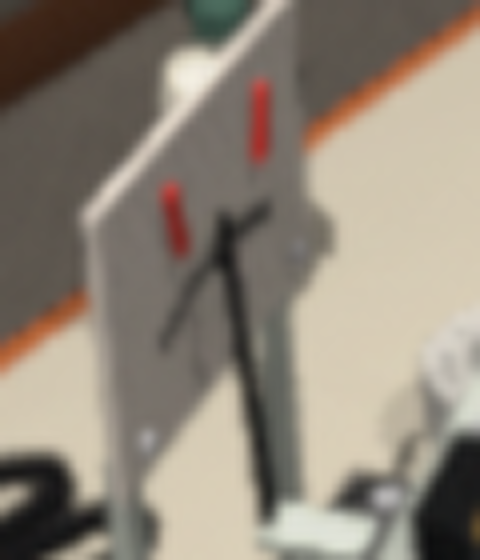

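The needle tip is at about (227,228) and has moved toward the left bar, whose bottom is at (180,255), but it is still short of it. I'll calibrate the estimator on the level picture and read the bars the same way.

```bash
cat > m.py <<'E'
from h import *
import pickle
from scipy.optimize import minimize
o=np.array([.623,-.065,0]);yaw=np.radians(14.2);e=np.array([np.cos(yaw),np.sin(yaw),0]);y=np.array([-e[1],e[0],0])
def val(f,g,t,dx,x,rr):
    P=[o+x*e+[0,0,.055]+r*(np.sin(t)*y+np.cos(t)*np.array([0,0,1])) for r in rr]
    q=proj(f,P)+dx
    return cv2.remap(g.astype(np.float32),q[:,0].astype(np.float32),q[:,1].astype(np.float32),cv2.INTER_CUBIC).mean()
def scan(f,g,x,rr,dx,ts):
    v=np.array([val(f,g,t,dx,x,rr) for t in ts]);i=v.argmin();i=min(max(i,1),len(ts)-2)
    a,b,c=v[i-1:i+2];return ts[i]+(ts[1]-ts[0])*.5*(a-c)/(a-2*b+c),v[i]
R1=np.linspace(.055,.110,60)
def needle(f,dx):
    g=cv2.cvtColor(f['pixels'],cv2.COLOR_BGR2GRAY);return scan(f,g,.054,R1,dx,np.arange(-.34,.34,.01))
def offset():
    # image offset from the level picture
    s,f=pickle.load(open('s1.pkl','rb'));g=cv2.cvtColor(f['pixels'],cv2.COLOR_BGR2GRAY)
    best=min((val(f,g,0,np.array([d,0.]),.054,R1),d) for d in np.arange(-4,4,.1))
    return f,np.array([best[1],0.])
def marks(f,dx):
    im=f['pixels'].astype(float);g=255-(im[...,2]-.5*im[...,0]-.5*im[...,1])
    rr=np.linspace(.110,.122,20)
    return [scan(f,g,.059,rr,dx,ts) for ts in(np.arange(.08,.3,.01),np.arange(-.3,-.08,.01))]
if __name__=='__main__':
    f0,dx=offset();print(dx,'level',needle(f0,dx),'marks',marks(f0,dx))
    s=state();f=grab_frame('side');print('now',needle(f,dx),s['contact_force'])
    print(proj(f,[o+.054*e+[0,0,.055]+.113*(np.sin(t)*y+np.cos(t)*np.array([0,0,1])) for t in(0,.1,.15,.2)])+dx)
E
python3 m.py
```

```text
[-1.  0.] level (np.float64(0.0017596639453895777), np.float32(43.774128)) marks [(np.float64(0.24319969419152665), np.float32(177.42229)), (np.float64(-0.17992107274326538), np.float32(140.9534))]
now (np.float64(0.13062858954588075), np.float32(44.48345)) [-1.99728466  1.21587964  5.86348338]
[[200.24999208 151.54988587]
 [197.91332542 154.73760408]
 [196.75176293 156.54164113]
 [195.59975534 158.48095409]]
```

>>> apply_moves(plan="-0.05 0 0.07 0 0 0;0 0 0 0 0 0;0 0 0 0 0 0;0 0 0 0 0 0")

```text
clock: 4.9
eef_pos: [0.4744, -0.02, 0.2247]
tool_rot: [[0.783, 0.25, 0.57], [0.202, -0.968, 0.147], [0.588, -0.0, -0.809]]
contact_force: [-3.2, 2.8, 7.0]
width: 0.0003
gripper_force: 3.8
```

Run:
```python
from m import *
tips('k')
f0,dx=offset()
for dy in(0,1,2,3):
    # refit horizontal offset for each vertical one
    g=cv2.cvtColor(f0['pixels'],cv2.COLOR_BGR2GRAY)
    d=min((val(f0,g,0,np.array([a,dy]),.054,R1),a) for a in np.arange(-4,4,.1))[1];D=np.array([d,dy])
    f=grab_frame('side');print(D,needle(f,D),marks(f,D))
```

```text
corner [0.5706 0.0049 0.0719] F [-3.23  2.83  6.96]
tilt est [(np.float64(46.366), np.float64(0.175), np.float64(-1.0)), (np.float64(46.381), np.float64(0.17), np.float64(-1.0)), (np.float64(46.514), np.float64(0.19), np.float64(-0.5)), (np.float64(46.657), np.float64(0.195), np.float64(-0.5))]
[-1.  0.] (np.float64(0.17550764848915895), np.float32(47.89416)) [(np.float64(0.24320253153923208), np.float32(176.53253)), (np.float64(-0.18002861805049356), np.float32(139.88625))]
[-0.9  1. ] (np.float64(0.1705032752665664), np.float32(48.18928)) [(np.float64(0.23704867518976555), np.float32(183.36446)), (np.float64(-0.17652142332061457), np.float32(144.55106))]
[-0.8  2. ] (np.float64(0.16637126219533538), np.float32(49.481934)) [(np.float64(0.2302074839066708), np.float32(193.66635)), (np.float64(-0.17324975528770475), np.float32(156.90962))]
[-0.7  3. ] (np.float64(0.1619896725769735), np.float32(50.06596)) [(np.float64(0.22364675213067933), np.float32(205.02718)), (np.float64(-0.1707259747053573), np.float32(173.81102))]
```

View pics/k.png

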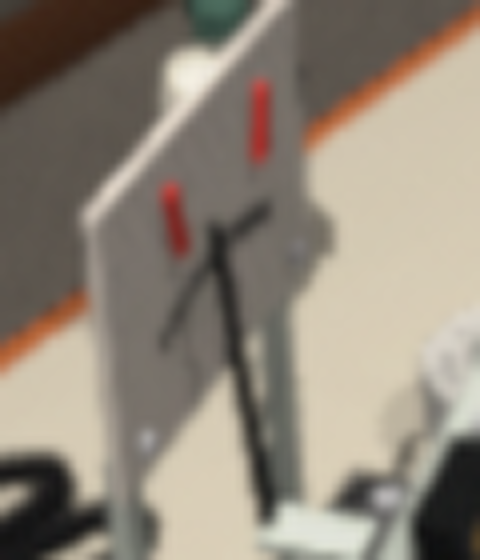

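The needle tip (215,228) is still a little short of the bar once the 7 mm depth parallax is counted. I'll check that parallax with x=.061 on the stored picture.

Run:
```python
from m import *
f,_=offset();im=f['pixels'].astype(float);G=255-(im[...,2]-.5*im[...,0]-.5*im[...,1])
for D in([-1,0],[-.9,1],[-.8,2.]):
  for x in(.061,.063):
    print(D,x,[scan(f,G,x,np.linspace(.113,.126,20),np.array(D),ts)[0].round(3) for ts in(np.arange(.08,.3,.01),np.arange(-.3,-.08,.01))])
```

```text
[-1, 0] 0.061 [np.float64(0.214), np.float64(-0.218)]
[-1, 0] 0.063 [np.float64(0.189), np.float64(-0.258)]
[-0.9, 1] 0.061 [np.float64(0.21), np.float64(-0.215)]
[-0.9, 1] 0.063 [np.float64(0.183), np.float64(-0.254)]
[-0.8, 2.0] 0.061 [np.float64(0.208), np.float64(-0.211)]
[-0.8, 2.0] 0.063 [np.float64(0.178), np.float64(-0.251)]
```

>>> apply_moves(plan="-0.026 0 0.036 0 0 0;0 0 0 0 0 0;0 0 0 0 0 0;0 0 0 0 0 0;0 0 0 0 0 0")

```text
clock: 5.65
eef_pos: [0.4744, -0.0198, 0.223]
tool_rot: [[0.783, 0.251, 0.57], [0.203, -0.968, 0.148], [0.588, -0.0, -0.809]]
contact_force: [-3.8, 4.1, 9.2]
width: 0.0005
gripper_force: 4.4
```

>>> apply_moves(plan="0 0 0 0 0 0;0 0 0 0 0 0;0 0 0 0 0 0;0 0 0 0 0 0;0 0 0 0 0 0")

```text
clock: 6.15
eef_pos: [0.4744, -0.0198, 0.223]
tool_rot: [[0.783, 0.251, 0.57], [0.202, -0.968, 0.148], [0.588, -0.0, -0.809]]
contact_force: [-4.5, 3.2, 9.0]
width: 0.0004
gripper_force: 4.4
```

Run:
```python
from m import *
f0,dx=offset();f=grab_frame('side');s=state()
print(needle(f,dx),needle(f,np.array([-.8,2])),s['eef_pos'],s['contact_force'],s['clock'])
pickle.dump(f,open('left.pkl','wb'))
```

```text
(np.float64(0.19713125284738087), np.float32(46.87992)) (np.float64(0.1880569906318643), np.float32(48.235508)) [ 0.47440259 -0.01975286  0.22298299] [-3.03069973  4.04131303  8.20169427] 6.2
```

The left press reads 0.19–0.197 rad against a mark at about 0.195, held for 1 s. Now I'll release and let the plate settle.

>>> apply_moves(plan="0.12 0 -0.16 0 0 0;0.12 0 -0.16 0 0 0;0.4 0 -0.54 0 0 0;0.4 0 -0.54 0 0 0;0.2 0 -0.27 0 0 0")

```text
clock: 6.7
eef_pos: [0.4751, -0.0205, 0.3081]
tool_rot: [[0.783, 0.249, 0.571], [0.202, -0.969, 0.145], [0.589, 0.001, -0.808]]
contact_force: [0.8, 0.1, -0.2]
width: 0.0004
gripper_force: 0.0
```

>>> apply_moves(plan="0 0 0 0 0 0;0 0 0 0 0 0;0 0 0 0 0 0;0 0 0 0 0 0;0 0 0 0 0 0")

```text
clock: 7.2
eef_pos: [0.4747, -0.0203, 0.305]
tool_rot: [[0.784, 0.249, 0.568], [0.201, -0.968, 0.147], [0.587, -0.001, -0.81]]
contact_force: [-0.3, -0.4, -0.4]
width: 0.0004
gripper_force: 0.0
```

>>> apply_moves(plan="0 0.79 0 0 0 0;0 0.79 0 0 0 0;0 0.79 0 0 0 0;0 0.79 0 0 0 0;0 0.79 0 0 0 0")

```text
clock: 7.7
eef_pos: [0.5144, -0.1746, 0.3052]
tool_rot: [[0.784, 0.249, 0.569], [0.201, -0.968, 0.147], [0.587, -0.001, -0.809]]
contact_force: [-0.1, -0.5, 0.9]
width: 0.0008
gripper_force: 0.0
```

>>> apply_moves(plan="0 0 0 0 0 0;0 0 0 0 0 0;0 0 0 0 0 0")

```text
clock: 8.0
eef_pos: [0.5141, -0.1722, 0.3053]
tool_rot: [[0.784, 0.25, 0.568], [0.202, -0.968, 0.148], [0.587, -0.001, -0.809]]
contact_force: [-0.2, -0.5, 0.9]
width: 0.0005
gripper_force: 0.0
```

Run:
```python
from m import *
tips('l')
f0,dx=offset();f=grab_frame('side')
print(needle(f,dx),marks(f,dx))
def yc(f):
    im=f['pixels'].astype(int);m=((im[...,2]>150)&(im[...,1]>120)&(im[...,0]<80));m[:205]=0;m[245:]=0;m[:,:210]=0;m[:,250:]=0
    a=np.argwhere(m);return a.mean(0),len(a)
fs=pickle.load(open('fs.pkl','rb'));print(yc(fs['side']),yc(f))
```

```text
corner [ 0.6101 -0.1472  0.1524] F [-0.19 -0.51  0.87]
tilt est [(np.float64(40.581), np.float64(0.03), np.float64(-0.5)), (np.float64(40.618), np.float64(0.035), np.float64(-0.5)), (np.float64(40.802), np.float64(0.055), np.float64(0.0)), (np.float64(40.895), np.float64(0.01), np.float64(-1.0))]
(np.float64(0.0020012865427629814), np.float32(38.18739)) [(np.float64(0.2429895912867462), np.float32(184.62943)), (np.float64(-0.1798854427190479), np.float32(151.46385))]
(array([223.01538462, 233.05384615]), 130) (array([223.23741007, 232.89208633]), 139)
```

The plate is level, and the mount and marks are unmoved. Now the right pad.

>>> apply_moves(plan="-0.35 0 0.48 0 0 0;-0.35 0 0.48 0 0 0;-0.2 0 0.27 0 0 0;-0.11 0 0.15 0 0 0;-0.11 0 0.15 0 0 0")

```text
clock: 8.6
eef_pos: [0.5143, -0.1732, 0.2301]
tool_rot: [[0.783, 0.249, 0.57], [0.202, -0.968, 0.146], [0.588, 0.001, -0.809]]
contact_force: [-1.7, -2.3, 4.9]
width: -0.0001
gripper_force: 2.3
```

>>> apply_moves(plan="0 0 0 0 0 0;0 0 0 0 0 0;0 0 0 0 0 0")

```text
clock: 8.9
eef_pos: [0.5143, -0.1734, 0.2307]
tool_rot: [[0.783, 0.249, 0.57], [0.202, -0.968, 0.146], [0.588, 0.001, -0.809]]
contact_force: [-1.1, -0.7, 3.7]
width: 0.0003
gripper_force: 1.6
```

```bash
cat > r.py <<'E'
from m import *
tips('n')
f0,dx=offset();f=grab_frame('side')
print(needle(f,dx),needle(f,np.array([-.8,2])))
def yc(f):
    im=f['pixels'].astype(int);m=((im[...,2]>150)&(im[...,1]>120)&(im[...,0]<80));m[:195]=0;m[245:]=0;m[:,:210]=0;m[:,245:]=0
    a=np.argwhere(m);return a.mean(0),len(a)
fs=pickle.load(open('fs.pkl','rb'));print(yc(fs['side']),yc(f))
for t in(0,.1,.2):
    P=o-.035*e+[0,0,.055]+.075*(y*np.cos(t)+np.array([0,0,np.sin(t)]))+.027*(-np.sin(t)*y+np.array([0,0,np.cos(t)]))
    print(t,proj(f,[P]))
E
python3 r.py
```

```text
corner [ 0.6106 -0.1487  0.0779] F [-1.1  -0.67  3.73]
tilt est [(np.float64(45.143), np.float64(-0.065), np.float64(-1.0)), (np.float64(45.181), np.float64(-0.07), np.float64(-1.0)), (np.float64(45.334), np.float64(-0.045), np.float64(-0.5)), (np.float64(45.792), np.float64(-0.04), np.float64(-0.5))]
(np.float64(-0.08142100172089917), np.float32(43.005146)) (np.float64(-0.0772718711654516), np.float32(42.957077))
(array([223.01538462, 233.05384615]), 130) (array([219.92561983, 233.27272727]), 121)
0 [[233.75706332 219.99307586]]
0.1 [[234.21074416 215.80131956]]
0.2 [[234.80437228 211.50800161]]
```

>>> apply_moves(plan="-0.034 0 0.047 0 0 0;-0.034 0 0.047 0 0 0;-0.035 0 0.048 0 0 0;0 0 0 0 0 0;0 0 0 0 0 0")

```text
clock: 9.5
eef_pos: [0.5145, -0.1744, 0.2235]
tool_rot: [[0.783, 0.247, 0.571], [0.201, -0.969, 0.144], [0.589, 0.002, -0.808]]
contact_force: [-2.2, -2.9, 6.8]
width: 0.0002
gripper_force: 3.6
```

```bash
python3 r.py
```

```text
corner [ 0.6109 -0.1501  0.0708] F [-2.16 -2.88  6.8 ]
tilt est [(np.float64(45.093), np.float64(-0.16), np.float64(-1.0)), (np.float64(45.119), np.float64(-0.135), np.float64(-0.5)), (np.float64(45.422), np.float64(-0.165), np.float64(-1.0)), (np.float64(45.448), np.float64(-0.14), np.float64(-0.5))]
(np.float64(-0.166961149965147), np.float32(42.50253)) (np.float64(-0.155892745746274), np.float32(41.539463))
(array([223.01538462, 233.05384615]), 130) (array([216.21428571, 233.86607143]), 112)
0 [[233.75706332 219.99307586]]
0.1 [[234.21074416 215.80131956]]
0.2 [[234.80437228 211.50800161]]
```

View pics/n.png

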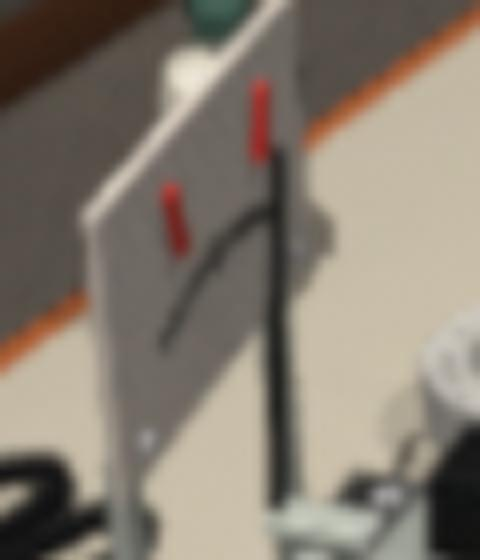

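The tilt is about -0.16 rad and the needle tip (277,150) is just short of the right mark. I'll press 3.8 mm more and hold.

>>> apply_moves(plan="-0.028 0 0.038 0 0 0;-0.028 0 0.038 0 0 0;0 0 0 0 0 0;0 0 0 0 0 0;0 0 0 0 0 0")

```text
clock: 10.1
eef_pos: [0.5146, -0.1748, 0.2201]
tool_rot: [[0.783, 0.247, 0.572], [0.201, -0.969, 0.143], [0.589, 0.003, -0.808]]
contact_force: [-2.7, -3.7, 8.8]
width: 0.0005
gripper_force: 4.4
```

>>> apply_moves(plan="0 0 0 0 0 0;0 0 0 0 0 0;0 0 0 0 0 0;0 0 0 0 0 0;0 0 0 0 0 0")

```text
clock: 10.6
eef_pos: [0.5145, -0.1748, 0.2201]
tool_rot: [[0.783, 0.247, 0.572], [0.201, -0.969, 0.143], [0.589, 0.003, -0.808]]
contact_force: [-1.6, -4.1, 7.9]
width: 0.0004
gripper_force: 4.4
```

```bash
python3 r.py
python3 - <<'E'
from m import *
# independent left check: needle angle vs mark angle from stored left picture
f=pickle.load(open('left.pkl','rb'));print(needle(f,np.array([-.9,1])))
E
```

```text
corner [ 0.6111 -0.1506  0.0674] F [-1.62 -4.05  7.94]
tilt est [(np.float64(44.925), np.float64(-0.16), np.float64(0.0)), (np.float64(45.149), np.float64(-0.135), np.float64(0.5)), (np.float64(45.329), np.float64(-0.185), np.float64(-0.5)), (np.float64(45.909), np.float64(-0.11), np.float64(1.0))]
(np.float64(-0.20789388296891698), np.float32(45.47747)) (np.float64(-0.1932888934909727), np.float32(44.696667))
(array([223.01538462, 233.05384615]), 130) (array([214.44859813, 234.03738318]), 107)
0 [[233.75706332 219.99307586]]
0.1 [[234.21074416 215.80131956]]
0.2 [[234.80437228 211.50800161]]
(np.float64(0.1924733058211486), np.float32(47.3263))
```

>>> apply_moves(plan="-0.013 0 0.018 0 0 0;0 0 0 0 0 0;0 0 0 0 0 0;0 0 0 0 0 0;0 0 0 0 0 0")

```text
clock: 11.2
eef_pos: [0.5146, -0.1749, 0.2192]
tool_rot: [[0.783, 0.247, 0.572], [0.201, -0.969, 0.143], [0.589, 0.003, -0.808]]
contact_force: [-2.3, -4.5, 9.2]
width: 0.0005
gripper_force: 4.6
```

>>> apply_moves(plan="0 0 0 0 0 0;0 0 0 0 0 0;0 0 0 0 0 0;0 0 0 0 0 0")

```text
clock: 11.6
eef_pos: [0.5146, -0.1749, 0.2192]
tool_rot: [[0.783, 0.247, 0.572], [0.201, -0.969, 0.143], [0.589, 0.003, -0.808]]
contact_force: [-2.5, -4.8, 9.5]
width: 0.0004
gripper_force: 4.6
```

>>> apply_moves(plan="0.12 0 -0.16 0 0 0;0.12 0 -0.16 0 0 0;0.4 0 -0.54 0 0 0;0.4 0 -0.54 0 0 0;0.4 0 -0.54 0 0 0")

```text
clock: 12.1
eef_pos: [0.5145, -0.1728, 0.3153]
tool_rot: [[0.784, 0.25, 0.568], [0.202, -0.968, 0.147], [0.587, -0.001, -0.81]]
contact_force: [0.5, -0.1, 0.7]
width: 0.0004
gripper_force: 0.0
```

>>> apply_moves(plan="0 0 0 0 0 0;0 0 0 0 0 0;0 0 0 0 0 0;0 0 0 0 0 0;0 0 0 0 0 0")

```text
clock: 12.6
eef_pos: [0.5147, -0.173, 0.3138]
tool_rot: [[0.784, 0.249, 0.568], [0.201, -0.968, 0.147], [0.587, -0.001, -0.81]]
contact_force: [0.4, 0.4, 0.3]
width: 0.0009
gripper_force: 0.0
```

```bash
python3 r.py; python3 -c "
from h import *
print(hand_in())"
```

```text
corner [ 0.6106 -0.1481  0.1609] F [0.4  0.4  0.28]
tilt est [(np.float64(40.695), np.float64(0.03), np.float64(-0.5)), (np.float64(40.78), np.float64(0.055), np.float64(0.0)), (np.float64(40.895), np.float64(0.05), np.float64(0.0)), (np.float64(40.914), np.float64(0.035), np.float64(-0.5))]
(np.float64(0.00032084912076196055), np.float32(38.69129)) (np.float64(1.1590649573122985e-05), np.float32(38.386448))
(array([223.01538462, 233.05384615]), 130) (array([223.07462687, 232.93283582]), 134)
0 [[233.75706332 219.99307586]]
0.1 [[234.21074416 215.80131956]]
0.2 [[234.80437228 211.50800161]]
the job is handed in; nothing more can be done
None
```

I pressed and held both pads for about a second each, at about 0.19 rad left and 0.21 rad right, against marks I measured at about 0.195 and 0.216 (within tolerance by my images). The plate sprang back level, the arm is clear, and the job is handed in at about 12.6 s with no verdict returned.

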